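Pack the tea glasses into the carrier and pin its hold-down bar

ROBOT

A 6-joint arm with a two-finger parallel gripper is mounted at the origin on the work surface. World frame = base frame: x ahead of the robot, y to its left, z up, the work surface at z = 0. Lengths are in mm, angles in rad, forces in N, time in s.
With the tool pointing down it reaches from about 350 to 775 mm from the base axis. Payload 7.3 kg.
Tool frame: the origin (TCP) lies at the very end of the fingers, on their centre line; the grasp point (between the pads) lies 19 mm behind it; z points along the fingers, y is the line along which they close (so a half turn about z gives the same grasp; the last joint's range is limited). The gripper opens to 92 mm and grips with 3 to 60 N. Pads are 19 mm wide; open, the fingers measure 130 mm over their backs; the gripper's body (75 mm by 190 mm) begins 47 mm behind the grasp point.
Start: joints at [-1.263, 0.342, 1.524, -0, 1.275, -0.146], TCP at [230.176, -471.873, 226.741] pointing down, gripper open.
Joint ranges: [-2.53, 2.53], [-0.77, 2.02], [0.04, 2.7], [-1, 4.14], [0.28, 2.66], [-3.11, 3.11]. Speed limits (rad/s): [2.57, 2.57, 3.14, 3.14, 3.14, 3.14].

INTERFACE

Orientations are given as [roll, pitch, yaw] about the fixed x, y, z axes, in that order (R = Rz(yaw) Ry(pitch) Rx(roll)).
In Python, from plant import bot gives the robot as it stands.
- The arm moves only by the tool jog_arm, never from a script. Its argument "targets" is a list of rows, each an object with "xyz": the shift along the tool's x, y, z as a fraction of full scale, a list of three; "spin": the turn about the tool's z as a fraction of full scale. In form: [{"xyz": [x, y, z], "spin": spin}, ...]. A call has exactly 10 rows; each row shifts and turns the commanded pose from where the row before left it, along the tool's axes as they then stand; what a row does not reach is not made up. Full scale, the value 1, is 80 mm for a shift and 0.1 rad for a turn. A row lasts 1/8 s, in which the tool goes at most 62.5 mm and 10.7 degrees, less where a joint would pass 70% of its speed; a pose out of reach is approached as far as the arm can. A call with a number of a shift or a turn outside -1 to 1 is refused whole. A call with a gripper value outside its range is refused whole. "gripper" is the opening in per cent of the stroke, from 0 (shut) to 100 (fully open), set as the call begins (left out, the last holds). The fingers move at their own pace and stop on an object; the grip force is fixed at half the most. Time passes only in rows, so rows that do not move let the fingers close, or fill a call up. It gives the time, the measured TCP pose, the force, the opening and the grip force at its end, in the units of the state.
- bot.get_obs(): the state, without advancing time (a new reading comes with each control period).
- bot.capture(name): name is "scene" or "top" or "wrist"; returns the picture (480x640x3 uint8, blue, green, red); there is no depth.
- bot.get_calibration(name): a dict with "vfov" (degrees; the focal length in pixels is half the picture's height over the tangent of half this angle, whatever the lens; pixels are square), "cx", "cy" (the principal point, pixels), "k1" (the pictures are not rectified: a ray, as slopes to the right and down, at radius r is drawn at 1 + k1 r^2 times it, then the intrinsics apply), "eye" and "rotation" of the camera in the world. Camera axes: x right, y down, z forward; pixel columns grow to the right and rows downward; lengths in mm; the calibration is good to about 2 mm. A picture is of the moment at which its call begins: read the wrist's pose just before it. get_calibration takes no time and is no camera call; for the wrist camera it gives the pose at the moment of the call.
- bot.close_job(): hands the job in; it is judged then, once.
The state is a dict: "time": time; "joint_positions": joint angles; "dq": joint speeds; "tau": joint torques, N m; "tool_pos": TCP position; "tcp_rot": TCP orientation; "contact_force": force on the tool from outside, world axes, zero at the start; "moment": the same for the moment, N m; "grip_width": finger opening in mm; "finger_force": force on a finger pad.
Only numpy, scipy, OpenCV 4.12 (cv2) and the standard library are available. Lean on these libraries where they do the work, as an engineer would, in place of code of your own. Each camera call takes 0.05 s, during which the arm holds its last target. There are 200 camera calls.

TASK

Pack away the tea glasses: draw the quick-release pin of the carrier, swing its hold-down bar clear of the crate and pin it open, the pin pushed fully home. Then stand every glass, mouth down as it is now, in a compartment of its own, including the one hidden in the small caddy behind the red sugar jar, and stand the jar upright on the wooden coaster. With all the glasses in, draw the pin again, swing the bar back over them and push the pin fully home where the bar is shut; leave the teapot and the other things where they are.

Things in the scene. Friction and masses are not known exactly. Their poses are not given: they have to be found in the camera images.
- glass_a_mid (a point): clear tea glass with frosted etched bands, mouth down: 84 mm tall, 60 mm across below (rim), 52 mm at the top (foot), closed on top, 130 g. The point is its centre, half-way up; z up. One to three of glass_a, glass_b, glass_c are present, on the tray in a row along its x axis, about 100 mm apart.
- glass_b_mid (a point): as glass_a: clear tea glass with frosted etched bands, mouth down: 84 mm tall, 60 mm across below (rim), 52 mm at the top (foot), closed on top, 130 g. The point is its centre, half-way up; z up.
- glass_c_mid (a point): as glass_a: clear tea glass with frosted etched bands, mouth down: 84 mm tall, 60 mm across below (rim), 52 mm at the top (foot), closed on top, 130 g. The point is its centre, half-way up; z up.
- glass_d_mid (a point): always present; at the start at the back of the caddy, the jar close in front of it: clear tea glass with frosted etched bands, mouth down: 84 mm tall, 60 mm across below (rim), 52 mm at the top (foot), closed on top, 130 g. The point is its centre, half-way up; z up.
- jar_mid (a point): red plastic sugar jar with a twist cap: 116 mm tall, body 66 mm across up to 84 mm above its underside, cap 58 mm across from 90 to 116 mm, 320 g. The point is at its centre, 58 mm above its underside; z up. At the start it stands in the mouth of the caddy, hiding glass_d.
- coaster: round wooden coaster, 112 mm across, 6 mm thick, fixed; origin at the centre of its underside.
- caddy: small cedar caddy, fixed, open on top and at its front (its -x): 160 mm deep (x), 124 mm wide (y), floor 6 mm thick, walls 8 mm thick and 46 mm high at both sides and the back, 108 mm clear between the side walls. Origin at the centre of its underside. At the start glass_d stands about 39 mm to +x of the origin, the jar about 30 mm to -x of it.
- tray: hammered aluminium tray, fixed, 316 mm (x) by 236 mm (y), top of its floor 4 mm above the ledge, rim 12 mm high. Origin at the centre of its underside.
- carrier: glass carrier, fixed: a cedar crate, and beside it an aluminium post with an index plate and a hold-down bar that turns about the post. Origin on the post's vertical axis at ledge height; the crate lies to its -y. The four compartments are centred at x = -42 and 42 mm, y = -134 and -218 mm in this frame.
- pivot (a point): the vertical axis about which the bar turns, at the top face of the aluminium index plate, 95 mm above the ledge. The plate is 8 mm thick and in the carrier's frame covers x from -22 to 94 mm and y from 22 to -94 mm.
- hole_open (a point): centre of the index plate's hole for the open position (bar clear of the crate), on its top face, 75 mm from the pivot; hole 13.5 mm across. Empty at the start.
- hole_shut (a point): centre of the index plate's hole for the shut position (bar over the crate), on its top face, 75 mm from the pivot, a quarter turn from hole_open (clockwise from above); 13.5 mm across. The pin is here at the start.
- keeper (a joint): hold-down bar's angle about the post, rad: 0 shut, over hole_shut (as at the start); grows anticlockwise seen from above; 1.571 open, over hole_open; end stops at -0.02 and 1.59. Light friction (0.06 N m), stays where left. It reaches 234 mm from the pivot, underside 101 mm above the ledge; two 130 mm crosspieces carry pads (98 mm above the ledge) that come over the glasses (tops at 95 mm).
- boss (a point): top centre of the square boss (34 mm square, 20 mm thick) on the bar, 75 mm from the pivot, 121 mm above the ledge. The pin goes down through its 13.5 mm hole, a 6 mm gap, then the plate. Let go over a hole, the pin drops until its balls rest on the plate, 14 mm short of home; about 10 N downwards snaps it home. Between the holes it rests on the plate.
- pin_grip (a point): quick-release detent pin, upright, in hole_shut at the start: the point is the middle of its red round handle (20 mm across, 40 mm tall), 26 mm above the underside of its shoulder (26 mm across). Home, the shoulder lies on the boss, so the point is 26 mm above the boss's top. The pin is round: it may turn in its hole.
- teapot: empty stainless teapot, 130 mm across the body, lid flipped upright, 193 mm tall in all. Loose, to be left alone; origin at the centre of its underside.
- tea_tin: green tea tin, 75 mm square, 124 mm tall, brass lid. Loose, to be left alone; origin at the centre of its underside.
- date_bowl: blue ceramic bowl, 110 mm across, 45 mm tall. Loose, to be left alone; origin at the centre of its underside.
- saucers: stack of white saucers, 110 mm across, 26 mm tall. Loose, to be left alone; origin at the centre of its underside.
- mint_pot: terracotta pot of mint, 96 mm across, about 140 mm tall. Loose, to be left alone; origin at the centre of its underside.
- lantern: brass lantern, 90 mm square, 152 mm tall. Loose, to be left alone; origin at the centre of its underside.
- spoon: steel spoon, 150 mm long, lying on the ledge. Loose, to be left alone.
- crate (a point): centre of the carrier's crate at the height of its compartments' floor, 11 mm above the ledge. The crate is 173 mm square outside, divided 2 by 2 into compartments 79 mm square, centres 84 mm apart (42 mm from this point along the carrier's x and y). Outer walls reach 40 mm above the ledge, dividers 36 mm.
- pin_shoulder (a point): centre of the underside of the pin's shoulder. Below it a 12 mm shank reaches 50 mm down, the last 8 mm a tapered nose; sprung balls near the tip snap under the index plate. About 10 N upwards frees it, with a second click 15 mm up. Raised 25 to 30 mm, it is clear of the plate yet still guided in the boss, and the bar can be carried round by it.
Things that resemble listed ones, but are neither listed nor needed, are in the scene too. Leave any blue look-alike of the part that bears pin_grip alone.

How it is judged (in metres and radians):
On the way, in this order (a step that is already met when the one before it is completed fails the run):
1. the bar is swung clear and the pin fully home in the open hole (value of joint keeper above 1.52 rad and z of pin_grip in the frame of carrier below 0.1495 m and horizontal distance between pin_grip and hole_open below 0.006 m and angle between pin_grip's own z axis and vertical below 0.12 rad), for 0.2 s.
2. every glass stands in a compartment of the carrier, the bar still pinned open (all of step 1 and x of glass_a_mid in the frame of carrier between -0.082 and 0.082 m and y of glass_a_mid in the frame of carrier between -0.258 and -0.094 m and z of glass_a_mid in the frame of carrier between 0.045 and 0.06 m and angle between each of glass_a_mid, glass_b_mid, glass_c_mid, glass_d_mid's own z axis and vertical below 0.12 rad and x of glass_b_mid in the frame of carrier between -0.082 and 0.082 m and y of glass_b_mid in the frame of carrier between -0.258 and -0.094 m and z of glass_b_mid in the frame of carrier between 0.045 and 0.06 m and x of glass_c_mid in the frame of carrier between -0.082 and 0.082 m and y of glass_c_mid in the frame of carrier between -0.258 and -0.094 m and z of glass_c_mid in the frame of carrier between 0.045 and 0.06 m and x of glass_d_mid in the frame of carrier between -0.082 and 0.082 m and y of glass_d_mid in the frame of carrier between -0.258 and -0.094 m and z of glass_d_mid in the frame of carrier between 0.045 and 0.06 m), for 0.2 s.
3. the pin is drawn up clear of the index plate (z of pin_grip in the frame of carrier above 0.168 m), for 0.1 s.
4. the bar is over the glasses and the pin fully home in the shut hole (value of joint keeper below 0.05 rad and z of pin_grip in the frame of carrier below 0.1495 m and horizontal distance between pin_grip and hole_shut below 0.006 m and angle between pin_grip's own z axis and vertical below 0.12 rad), for 0.2 s.
At the end, for the whole second after the job is handed in: Every glass stands upright, mouth down, on a compartment's floor; the bar is within 0.05 rad of shut; the pin is in the shut hole (within 6 mm), its shoulder within 2.5 mm of the boss; the jar stands still and upright, its centre within 25 mm of the coaster's (all of step 4 and x of glass_a_mid in the frame of carrier between -0.082 and 0.082 m and y of glass_a_mid in the frame of carrier between -0.258 and -0.094 m and z of glass_a_mid in the frame of carrier between 0.045 and 0.06 m and angle between each of glass_a_mid, glass_b_mid, glass_c_mid, glass_d_mid's own z axis and vertical below 0.12 rad and x of glass_b_mid in the frame of carrier between -0.082 and 0.082 m and y of glass_b_mid in the frame of carrier between -0.258 and -0.094 m and z of glass_b_mid in the frame of carrier between 0.045 and 0.06 m and x of glass_c_mid in the frame of carrier between -0.082 and 0.082 m and y of glass_c_mid in the frame of carrier between -0.258 and -0.094 m and z of glass_c_mid in the frame of carrier between 0.045 and 0.06 m and x of glass_d_mid in the frame of carrier between -0.082 and 0.082 m and y of glass_d_mid in the frame of carrier between -0.258 and -0.094 m and z of glass_d_mid in the frame of carrier between 0.045 and 0.06 m and horizontal distance between jar_mid and coaster below 0.025 m and angle between jar_mid's own z axis and vertical below 0.1 rad and height (world z) of jar_mid between 0.059 and 0.069 m and linear speed of jar below 0.02 m/s); the robot touches nothing.
It fails at once if a bystander (teapot, tea tin, date bowl, saucers, spoon, mint pot or lantern) is shifted more than 40 mm or knocked over (distance of any of teapot, tea_tin, date_bowl, saucers, spoon, mint_pot, lantern from where it was at the start of the episode above 0.04 m or angle between any of teapot, tea_tin, date_bowl, saucers, mint_pot, lantern's own z axis and vertical above 0.6 rad).
Of glass_a, glass_b, glass_c only 1 to 3 are there at a start; the rules pass over those that are not, and their reading is None.
At some moment in a run one of glass_a, glass_b, glass_c may be knocked a few centimetres aside while the robot is not near it.
It also fails if it takes over 210 s, if anything falls off the work surface, if the arm or the gripper's body presses on something with over 40 N, if the wrist force passes 120 N, or if a joint passes its speed limit or range.

## Working session

There is one attempt and no reset: what is moved stays moved. The work goes in short steps, Python scripts to look and compute and a tool call to move; the robot and the scene stay as the last step left them, time stands still between calls to the robot, and variables do not carry over. Pictures are saved under pics/ and viewed, at most 14 in all, crops included, and the job is handed in when it is done.

Besides the shell and the picture viewer there is one more tool, called as name(argument=value, ...) on one line, values as JSON. jog_arm: Moves the arm, as the interface text tells. Shift numbers are shares of 80 mm and turn numbers shares of 0.1 rad, none past 1 either way. Its arguments: {"type":"object","properties":{"targets":{"type":"array","items":{"type":"object","properties":{"xyz":{"type":"array","items":{"type":"number"}},"spin":{"type":"number"}}}},"gripper":{"type":"number"}},"required":["targets"]}

```bash
ls; mkdir -p pics; python3 - <<'E'
from plant import bot
import cv2
o=bot.get_obs();print({k:o[k] for k in('time','tool_pos','tcp_rot','grip_width')})
for n in('scene','top','wrist'):
    print(n,bot.get_calibration(n)); cv2.imwrite(f'pics/{n}0.png',bot.capture(n))
E
```

```text
pics
{'time': 0.0, 'tool_pos': array([ 230.04383276, -471.4594404 ,  226.05046776]), 'tcp_rot': array([-3.14006325e+00, -2.38966242e-04,  4.53747882e-01]), 'grip_width': 91.98193483318889}
scene {'vfov': 43.6602204569165, 'cx': 322.1330496068652, 'cy': 237.70289384628722, 'k1': -0.11639560640081015, 'eye': array([1342.50018775, -670.19748508, 1030.56471033]), 'rotation': array([-2.3220931 ,  0.01498193,  0.92835164])}
top {'vfov': 51.55792002898732, 'cx': 316.1907984390122, 'cy': 245.88352730233964, 'k1': -0.07565995818922956, 'eye': array([ 422.79671833,  -98.41796377, 1407.91945628]), 'rotation': array([-3.01163882,  0.00829481, -1.55943718])}
wrist {'vfov': 69.86067325010427, 'cx': 317.8708295915893, 'cy': 247.42793400989999, 'k1': -0.03213688835266073, 'eye': array([ 300.7286854 , -435.85156091,  384.66006193]), 'rotation': array([ 2.84495863e+00,  7.67305167e-04, -1.11756706e+00])}
```

View pics/top0.png

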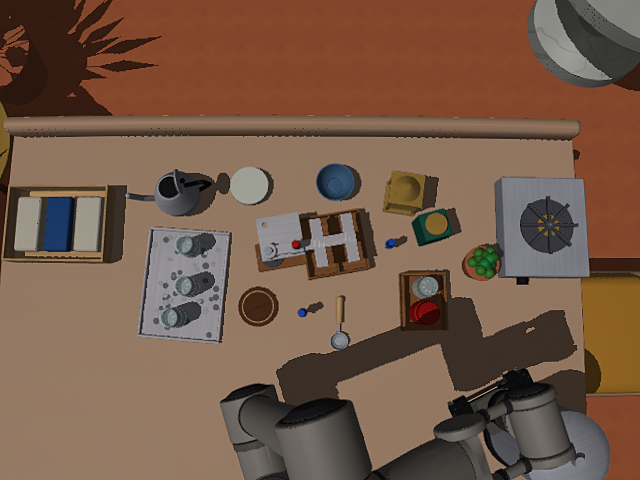

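View pics/scene0.png

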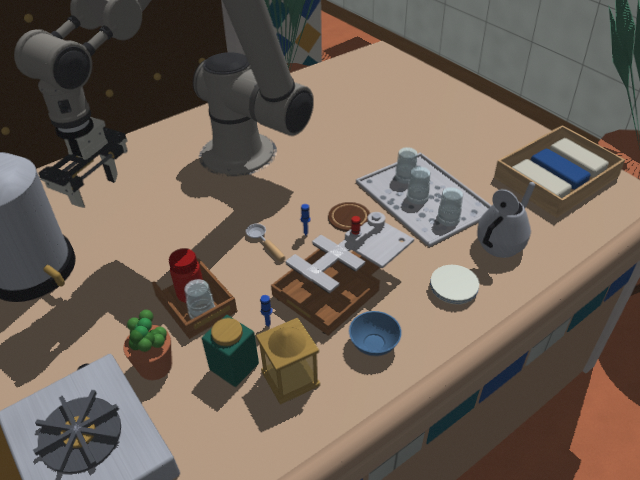

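Top view: the glasses are at about (187,244), (186,285) and (173,317), with the pin at (296,244), post (272,252), jar (425,310), glass_d (428,287) and coaster (258,306). The two blue pins at (392,243) and (303,312) are look-alikes. Next I'll write helpers and get a first estimate of positions.

```bash
cat > h.py <<'E'
from plant import bot
import cv2, numpy as np
from scipy.spatial.transform import Rotation as Ro
def K(c):
    f=240/np.tan(np.radians(c['vfov']/2)); return f
def ray(c,u,v):
    f=K(c); d=np.array([(u-c['cx'])/f,(v-c['cy'])/f]); s=d.copy()
    for _ in range(20): s=d/(1+c['k1']*(s@s))
    R=Ro.from_euler('xyz',c['rotation']).as_matrix()
    w=R@np.r_[s,1]; return np.array(c['eye']),w/np.linalg.norm(w)
def onz(c,u,v,z):
    e,d=ray(c,u,v); return e+d*(z-e[2])/d[2]
def px(c,p):
    R=Ro.from_euler('xyz',c['rotation']).as_matrix()
    q=R.T@(np.array(p)-c['eye']); s=q[:2]/q[2]; s=s*(1+c['k1']*(s@s)); return K(c)*s+[c['cx'],c['cy']]
def tri(c1,p1,c2,p2):
    e1,d1=ray(c1,*p1);e2,d2=ray(c2,*p2)
    A=np.c_[d1,-d2]; t=np.linalg.lstsq(A,e2-e1,rcond=None)[0]
    a=e1+t[0]*d1;b=e2+t[1]*d2; return (a+b)/2,np.linalg.norm(a-b)
def red(im):
    h=cv2.cvtColor(im,cv2.COLOR_BGR2HSV)
    m=(((h[...,0]<6)|(h[...,0]>174))&(h[...,1]>170)&(h[...,2]>70)).astype('uint8')
    n,l,s,c=cv2.connectedComponentsWithStats(m)
    return [(s[i].tolist(),c[i].round(1).tolist()) for i in range(1,n) if s[i][4]>25],m
def move(o,tgt,dyaw=0):
    "shift in tool axes, in fractions of 80 mm, from commanded/measured pose to tgt (mm)"
    R=Ro.from_euler('xyz',o['tcp_rot']).as_matrix()
    return (R.T@(np.array(tgt)-o['tool_pos'])/80).round(3)
E
python3 - <<'E'
from h import *
T=bot.get_calibration('top');S=bot.get_calibration('scene')
for n in('top','scene'): print(n,red(cv2.imread(f'pics/{n}0.png'))[0])
print('pin',tri(T,(296,244),S,(356,225)))
g=lambda u,v,z:onz(T,u,v,z).round(0)[:2]
print('pin',g(296,244,150),'post',g(272,252,110),'post top')
for p in[(187,243),(187,285),(174,317),]: print('glass',g(*p,88))
print('d',g(428,286,90),'jar',g(424,314,122),'coaster',g(258,306,6))
print('crate corners',[g(*p,40) for p in[(304,214),(362,210),(374,268),(308,279)]])
print('tray',[g(*p,12) for p in[(152,228),(231,232),(220,342),(139,335)]])
print('caddy',[g(*p,46) for p in[(402,271),(448,272),(450,328),(400,330)]])
im=cv2.imread('pics/top0.png');cv2.imwrite('pics/topc.png',cv2.resize(im[180:350,130:470],(800,400),interpolation=cv2.INTER_CUBIC))
E
```

```text
top [([292, 241, 7, 7, 41], [295.1, 243.7]), ([409, 301, 29, 21, 306], [420.9, 309.9])]
scene [([352, 216, 8, 7, 50], [355.5, 218.9]), ([353, 225, 6, 6, 29], [355.8, 227.7]), ([174, 250, 22, 17, 205], [186.0, 259.0]), ([170, 260, 32, 41, 379], [184.9, 279.6])]
pin (array([592.07485153, -33.4745517 , 150.11527918]), np.float64(2.4146233563854946))
pin [591. -34.] post [575.  30.] post top
glass [599. 263.]
glass [486. 259.]
glass [401. 290.]
d [ 491. -383.] jar [ 417. -365.] coaster [434.  77.]
crate corners [array([691., -50.]), array([ 704., -212.]), array([ 542., -245.]), array([509., -64.])]
tray [array([652., 389.]), array([643., 159.]), array([333., 180.]), array([347., 410.])]
caddy [array([ 533., -322.]), array([ 532., -449.]), array([ 379., -452.]), array([ 373., -315.])]
```

View pics/topc.png

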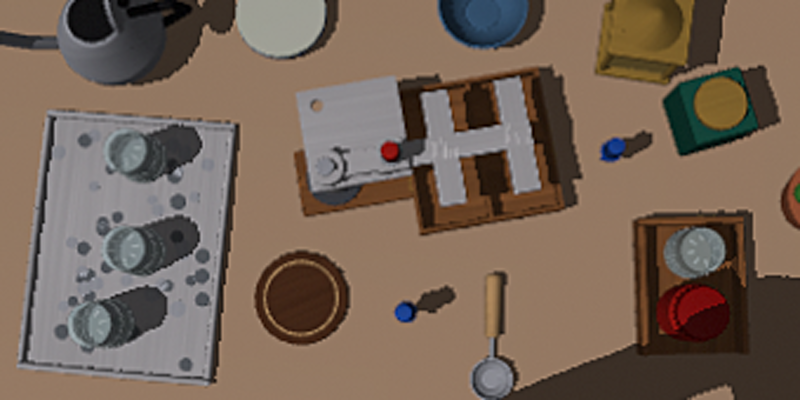

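The crop shows the empty open hole at crop (316,104) and the red pin at (390,151). The blue look-alikes at crop (404,312) and (612,148) stand free of the carrier, so the red pin in the boss is the right one. There are three glasses on the tray.

```bash
python3 - <<'E'
from h import *
T=bot.get_calibration('top')
H=onz(T,130+316/2.353,180+104/2.353,95);P=onz(T,296,243.9,155)
d=P[:2]-H[:2]; print('hole',H,'pin',P,np.linalg.norm(d), 'expect',106)
# d=75*(cw(u)-u): angle of d is angle(u)-135deg
th=np.arctan2(d[1],d[0])+np.radians(135); u=np.array([np.cos(th),np.sin(th)]); print('carrier yaw',th)
pv=P[:2]-75*np.array([u[1],-u[0]]); print('pivot',pv,H[:2]-75*u)
o=bot.get_obs(); print(move(o,[P[0],P[1],240]), o['joint_positions'])
E
```

```text
hole [651.5342261   54.41556323  95.        ] pin [590.98155873 -34.71576718 155.        ] 107.75444113754263 expect 106
carrier yaw 0.18865614998743352
pivot [576.91612935  38.9535188 ] [577.86494012  40.35013384]
[ 6.449 -2.931 -0.168] [-1.26303395e+00  3.42552456e-01  1.52474297e+00 -1.39606690e-05
  1.27538711e+00 -1.45969846e-01]
```

jog_arm(targets=[{"xyz":[0.645,-0.293,-0.02]},{"xyz":[0.645,-0.293,-0.02]},{"xyz":[0.645,-0.293,-0.02]},{"xyz":[0.645,-0.293,-0.02]},{"xyz":[0.645,-0.293,-0.02]},{"xyz":[0.645,-0.293,-0.02]},{"xyz":[0.645,-0.293,-0.02]},{"xyz":[0.645,-0.293,-0.01]},{"xyz":[0.645,-0.293,-0.01]},{"xyz":[0.645,-0.293,-0.01]}], gripper=55)

```text
invalid input
```

jog_arm(targets=[{"xyz":[0,0,0],"spin":-1},{"xyz":[0,0,0],"spin":-1},{"xyz":[0,0,0],"spin":-1},{"xyz":[0,0,0],"spin":-1},{"xyz":[0,0,0],"spin":-1},{"xyz":[0,0,0],"spin":-1},{"xyz":[0,0,0],"spin":-1},{"xyz":[0,0,0],"spin":-1},{"xyz":[0,0,0],"spin":-1},{"xyz":[0,0,0],"spin":-1}])

```text
time: 1.4
tool_pos: [230.1, -471.7, 226.4]
tcp_rot: [-3.141, -0.001, 1.457]
contact_force: [0.3, 0.1, -0.2]
grip_width: 92.1
finger_force: 0.0
```

jog_arm(targets=[{"xyz":[0,0,0],"spin":-1},{"xyz":[0,0,0],"spin":-1},{"xyz":[0,0,0],"spin":-1},{"xyz":[0,0,0],"spin":-0.06},{"xyz":[0,0,0],"spin":0},{"xyz":[0,0,0],"spin":0},{"xyz":[0,0,0],"spin":0},{"xyz":[0,0,0],"spin":0},{"xyz":[0,0,0],"spin":0},{"xyz":[0,0,0],"spin":0}])

```text
time: 2.65
tool_pos: [230.2, -471.9, 226.8]
tcp_rot: [3.142, 0.0, 1.76]
contact_force: [-0.6, -0.5, 0.3]
grip_width: 91.9
finger_force: 0.0
```

```bash
python3 - <<'E'
from h import *
o=bot.get_obs();print(o['time'],o['tool_pos'],o['tcp_rot'],o['joint_positions'],o['grip_width'])
c=bot.get_calibration('wrist');im=bot.capture('wrist');cv2.imwrite('pics/w1.png',im);print(c)
r,m=red(im);print(r,[onz(c,*q[1],150) for q in r]); np.save('c1.npy',c,allow_pickle=True)
print([px(c,p) for p in([651,54,95],[591,-35,147],[591,-35,167])])
E
```

```text
2.65 [ 230.15510164 -471.8814574   226.76656624] [3.14156647e+00 1.41834448e-04 1.75969090e+00] [-1.26304844e+00  3.41946299e-01  1.52410525e+00  9.60073114e-06
  1.27539717e+00 -1.45194581e+00] 91.90789614541067
{'vfov': 69.86067325010427, 'cx': 317.8708295915893, 'cy': 247.42793400989999, 'k1': -0.03213688835266073, 'eye': array([ 214.79404442, -392.95997182,  385.26071198]), 'rotation': array([2.84448321e+00, 3.32117579e-04, 1.88360786e-01])}
[([478, 131, 142, 80, 7879], [550.8, 168.2])] [array([ 373.12214347, -378.77943966,  150.        ])]
[array([ 849.19710715, -195.07837225]), array([ 870.83339881, -181.32646759]), array([ 784.14678785, -107.86478693])]
```

View pics/w1.png

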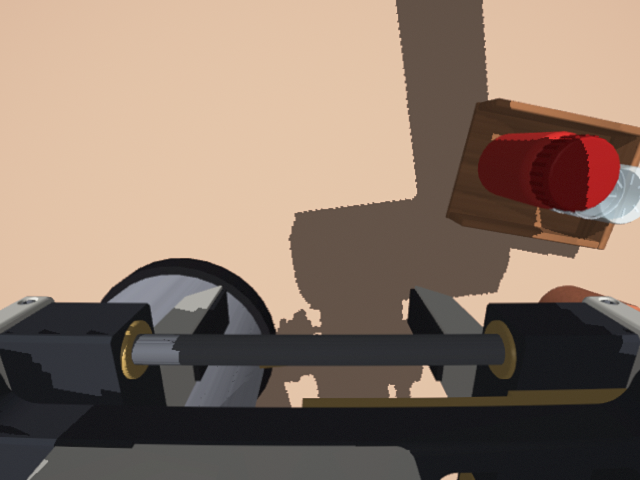

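jog_arm(targets=[{"xyz":[0.339,0.546,-0.02],"spin":0},{"xyz":[0.339,0.546,-0.02],"spin":0},{"xyz":[0.339,0.546,-0.02],"spin":0},{"xyz":[0.339,0.546,-0.02],"spin":0},{"xyz":[0.339,0.546,-0.02],"spin":0},{"xyz":[0.339,0.546,-0.02],"spin":0},{"xyz":[0.339,0.546,-0.02],"spin":0},{"xyz":[0.339,0.546,-0.01],"spin":0},{"xyz":[0.339,0.546,-0.01],"spin":0},{"xyz":[0.339,0.546,-0.01],"spin":0}], gripper=55)

```text
time: 3.95
tool_pos: [609.4, -122.2, 240.4]
tcp_rot: [3.141, 0.0, 1.76]
contact_force: [-0.1, -0.6, 0.9]
grip_width: 50.5
finger_force: 0.0
```

```bash
python3 - <<'E'
from h import *
o=bot.get_obs();print(o['time'],o['tool_pos'],o['tcp_rot'],o['joint_positions'],o['grip_width'])
bot.capture('wrist');c=bot.get_calibration('wrist');im=bot.capture('wrist');cv2.imwrite('pics/w2.png',im);np.save('c2.npy',c,allow_pickle=True)
o=bot.get_obs();print(o['tool_pos'])
r,m=red(im);print(r,[onz(c,*q[1],150) for q in r])
print([px(c,p) for p in([651,54,95],[591,-35,147],[591,-35,167],o['tool_pos'])])
E
```

```text
3.95 [ 609.38207757 -122.15995242  240.35448507] [3.14147387e+00 2.97031166e-04 1.75981841e+00] [-3.20978083e-01  5.14337366e-01  1.21316268e+00 -2.03746964e-04
  1.41384393e+00 -5.09968361e-01] 50.51632912812011
[ 610.8421006  -119.59770939  239.62504826]
[([296, 114, 29, 31, 718], [309.9, 129.4]), ([84, 397, 10, 7, 43], [89.3, 401.0])] [array([590.32289485, -30.8193639 , 150.        ]), array([ 438.40447243, -292.843609  ,  150.        ])]
[array([406.73015979,  37.37838689]), array([309.83075109, 135.92369395]), array([309.22215737, 135.27849306]), array([313.9464405 , 310.05822886])]
```

View pics/w2.png

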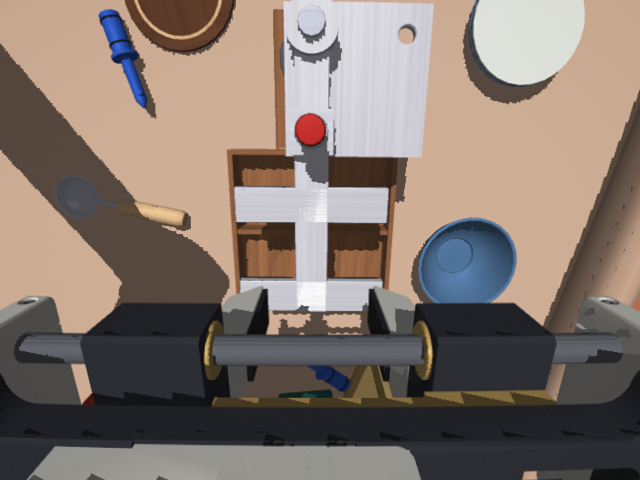

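The red handle is at (310,129) and sits in the boss. The open hole is at (406,34) and the post at (312,18).

```bash
python3 - <<'E'
from h import *
c=np.load('c2.npy',allow_pickle=True).item()
H=onz(c,405.7,34.5,95);P=onz(c,309.8,129.4,165);print(H,P,np.linalg.norm((H-P)[:2]))
d=(P-H)[:2];th=np.arctan2(d[1],d[0])+np.radians(135);u=np.array([np.cos(th),np.sin(th)]);print(th, P[:2]-75*np.array([u[1],-u[0]]),H[:2]-75*u)
print('post',onz(c,312,19,115), 'edges crate corners z40',[onz(c,*p,40)[:2].round() for p in[(229,150),(399,153)]])
for i in range(3): print(bot.get_obs()['tool_pos'])
print(move(bot.get_obs(),[P[0],P[1],200]))
E
```

```text
[649.68281975  55.81888966  95.        ] [590.64754901 -31.32368161 165.        ] 105.25678562841284
0.18996306784575623 [576.48585196  42.32715909] [576.03197905  41.65719261]
post [576.7212441   46.04830194 115.        ] edges crate corners z40 [array([511., -62.]), array([680., -32.])]
[ 610.8421006  -119.59770939  239.62504826]
[ 610.8421006  -119.59770939  239.62504826]
[ 610.8421006  -119.59770939  239.62504826]
[ 1.131 -0.036  0.496]
```

jog_arm(targets=[{"xyz":[0.377,-0.012,0],"spin":0},{"xyz":[0.377,-0.012,0],"spin":0},{"xyz":[0.377,-0.012,0],"spin":0},{"xyz":[0,0,0.3],"spin":0},{"xyz":[0,0,0.3],"spin":0},{"xyz":[0,0,0.3],"spin":0},{"xyz":[0,0,0.3],"spin":0},{"xyz":[0,0,0.14],"spin":0},{"xyz":[0,0,0],"spin":0},{"xyz":[0,0,0],"spin":0}])

```text
time: 5.3
tool_pos: [589.0, -35.4, 134.1]
tcp_rot: [3.14, 0.001, 1.76]
contact_force: [-0.2, 1.0, -0.1]
grip_width: 50.5
finger_force: 0.0
```

jog_arm(targets=[{"xyz":[0,0,0],"spin":0},{"xyz":[0,0,0],"spin":0},{"xyz":[0,0,0],"spin":0},{"xyz":[0,0,0],"spin":0},{"xyz":[0,0,0],"spin":0},{"xyz":[0,0,0],"spin":0},{"xyz":[0,0,0],"spin":0},{"xyz":[0,0,0],"spin":0},{"xyz":[0,0,0],"spin":0},{"xyz":[0,0,0],"spin":0}], gripper=0)

```text
time: 6.55
tool_pos: [589.4, -35.0, 133.4]
tcp_rot: [3.139, 0.001, 1.76]
contact_force: [6.2, 0.8, -1.5]
grip_width: 19.3
finger_force: 29.9
```

jog_arm(targets=[{"xyz":[0,0,-0.05],"spin":0},{"xyz":[0,0,-0.05],"spin":0},{"xyz":[0,0,-0.05],"spin":0},{"xyz":[0,0,-0.05],"spin":0},{"xyz":[0,0,-0.05],"spin":0},{"xyz":[0,0,-0.05],"spin":0},{"xyz":[0,0,-0.045],"spin":0},{"xyz":[0,0,0],"spin":0},{"xyz":[0,0,0],"spin":0},{"xyz":[0,0,0],"spin":0}])

```text
time: 7.8
tool_pos: [588.3, -35.1, 160.8]
tcp_rot: [-3.142, 0.0, 1.76]
contact_force: [2.7, 0.3, -1.3]
grip_width: 19.4
finger_force: 29.9
```

```bash
python3 - <<'E'
from h import *
S=bot.get_calibration('scene');im=bot.capture('scene');print(red(im)[0], bot.get_obs()['tool_pos'])
a=np.radians(np.arange(0,91,10));print(np.c_[np.diff(75*(1-np.cos(a))),np.diff(75*np.sin(a))].round(2)/80)
E
```

```text
[([169, 249, 27, 18, 369], [181.9, 257.6]), ([170, 264, 31, 38, 401], [183.8, 280.7])] [588.33090688 -35.10460785 160.75639302]
[[0.01425  0.16275 ]
 [0.04225  0.157875]
 [0.069125 0.148125]
 [0.09375  0.133875]
 [0.1155   0.1155  ]
 [0.133875 0.09375 ]
 [0.148125 0.069125]
 [0.157875 0.04225 ]
 [0.16275  0.01425 ]]
```

jog_arm(targets=[{"xyz":[0.014,0.163,0],"spin":0},{"xyz":[0.042,0.158,0],"spin":0},{"xyz":[0.069,0.148,0],"spin":0},{"xyz":[0.094,0.134,0],"spin":0},{"xyz":[0.115,0.115,0],"spin":0},{"xyz":[0,0,0],"spin":0},{"xyz":[0,0,0],"spin":0},{"xyz":[0,0,0],"spin":0},{"xyz":[0,0,0],"spin":0},{"xyz":[0,0,0],"spin":0}])

```text
time: 9.1
tool_pos: [640.6, 2.1, 161.0]
tcp_rot: [3.139, 0.0, 1.76]
contact_force: [4.6, -1.9, -2.5]
grip_width: 19.6
finger_force: 29.9
```

jog_arm(targets=[{"xyz":[0.134,0.094,0],"spin":0},{"xyz":[0.148,0.069,0],"spin":0},{"xyz":[0.158,0.042,0],"spin":0},{"xyz":[0.163,0.014,0],"spin":0},{"xyz":[0,0,0],"spin":0},{"xyz":[0,0,0],"spin":0},{"xyz":[0,0,0],"spin":0},{"xyz":[0,0,0],"spin":0},{"xyz":[0,0,0],"spin":0},{"xyz":[0,0,0],"spin":0}])

```text
time: 10.35
tool_pos: [649.5, 54.0, 161.5]
tcp_rot: [3.137, -0.001, 1.76]
contact_force: [6.6, 2.3, -1.1]
grip_width: 19.6
finger_force: 30.0
```

```bash
python3 - <<'E'
from h import *
for n in('scene','top'):
    im=bot.capture(n);cv2.imwrite(f'pics/{n}3.png',im)
a=cv2.imread('pics/scene3.png')[150:330,240:480];b=cv2.imread('pics/top3.png')[150:330,180:420]
cv2.imwrite('pics/x3.png',np.hstack([cv2.resize(q,(400,300)) for q in(a,b)]))
E
```

```text
(no output)
```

View pics/x3.png

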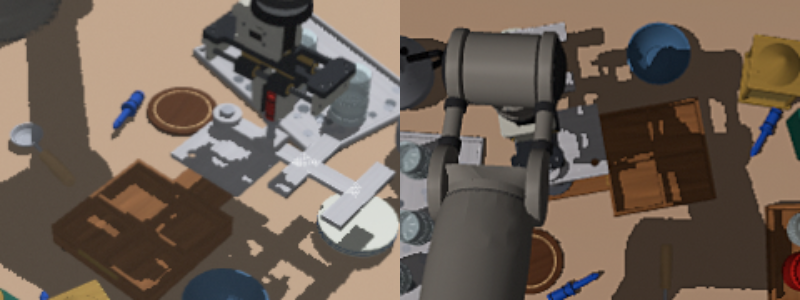

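jog_arm(targets=[{"xyz":[0,0,0.05],"spin":0},{"xyz":[0,0,0.05],"spin":0},{"xyz":[0,0,0.05],"spin":0},{"xyz":[0,0,0.05],"spin":0},{"xyz":[0,0,0.05],"spin":0},{"xyz":[0,0,0.05],"spin":0},{"xyz":[0,0,0.04],"spin":0},{"xyz":[0,0,0.02],"spin":0},{"xyz":[0,0,0],"spin":0},{"xyz":[0,0,0],"spin":0}])

```text
time: 11.7
tool_pos: [650.1, 53.9, 133.5]
tcp_rot: [3.135, -0.001, 1.76]
contact_force: [7.2, 1.4, 1.8]
grip_width: 19.0
finger_force: 30.0
```

jog_arm(targets=[{"xyz":[0,0,0.015],"spin":0},{"xyz":[0,0,0.015],"spin":0},{"xyz":[0,0,0],"spin":0},{"xyz":[0,0,0],"spin":0},{"xyz":[0,0,0],"spin":0},{"xyz":[0,0,0],"spin":0},{"xyz":[0,0,0],"spin":0},{"xyz":[0,0,0],"spin":0},{"xyz":[0,0,0],"spin":0},{"xyz":[0,0,0],"spin":0}])

```text
time: 12.95
tool_pos: [650.2, 53.7, 133.3]
tcp_rot: [3.134, 0.0, 1.76]
contact_force: [2.0, 0.9, 13.5]
grip_width: 19.3
finger_force: 30.0
```

jog_arm(targets=[{"xyz":[0,0,0],"spin":0},{"xyz":[0,0,0],"spin":0},{"xyz":[0,0,0],"spin":0},{"xyz":[0,0,0],"spin":0},{"xyz":[0,0,0],"spin":0},{"xyz":[0,0,0],"spin":0},{"xyz":[0,0,-0.3],"spin":0},{"xyz":[0,0,-0.3],"spin":0},{"xyz":[0,0,-0.4],"spin":0},{"xyz":[0,0,-0.4],"spin":0}], gripper=76)

```text
time: 14.2
tool_pos: [647.8, 52.6, 242.4]
tcp_rot: [-3.141, 0.0, 1.76]
contact_force: [0.7, 0.6, -0.3]
grip_width: 69.5
finger_force: 0.0
```

jog_arm(targets=[{"xyz":[0.41,-0.329,0],"spin":0},{"xyz":[0.41,-0.329,0],"spin":0},{"xyz":[0.41,-0.329,0],"spin":0},{"xyz":[0.41,-0.329,0],"spin":0},{"xyz":[0.41,-0.329,0],"spin":0},{"xyz":[0,0,0],"spin":0},{"xyz":[0,0,0],"spin":0},{"xyz":[0,0,0],"spin":0},{"xyz":[0,0,0],"spin":0},{"xyz":[0,0,0],"spin":0}])

```text
time: 15.45
tool_pos: [488.2, 188.5, 241.3]
tcp_rot: [-3.141, 0.0, 1.759]
contact_force: [0.9, -0.8, 0.3]
grip_width: 69.6
finger_force: 0.0
```

```bash
python3 - <<'E'
from h import *
bot.capture('scene')
c=bot.get_calibration('wrist');im=bot.capture('wrist');cv2.imwrite('pics/w4.png',im);np.save('c4.npy',c,allow_pickle=True)
o=bot.get_obs();print(o['time'],o['tool_pos'],o['tcp_rot'])
S=bot.get_calibration('scene');s=bot.capture('scene');cv2.imwrite('pics/s4.png',s)
r,_=red(s);print(r);t=bot.capture('top');cv2.imwrite('pics/t4.png',t);print(red(t)[0])
print('pin home scene px',px(S,[649.9,55.6,147]),px(S,[649.9,55.6,161]))
E
```

```text
15.55 [488.063135   188.73331399 241.37960918] [-3.14143600e+00  7.11147189e-05  1.75933782e+00]
[([400, 215, 8, 6, 38], [403.3, 217.4]), ([399, 223, 8, 6, 36], [402.8, 225.4]), ([169, 248, 27, 19, 379], [182.1, 257.3]), ([170, 260, 32, 42, 412], [184.6, 280.2])]
[([258, 217, 7, 8, 40], [261.2, 220.4]), ([409, 301, 31, 24, 564], [424.4, 313.1])]
pin home scene px [403.08537448 223.47572777] [403.57198301 218.72251947]
```

View pics/w4.png

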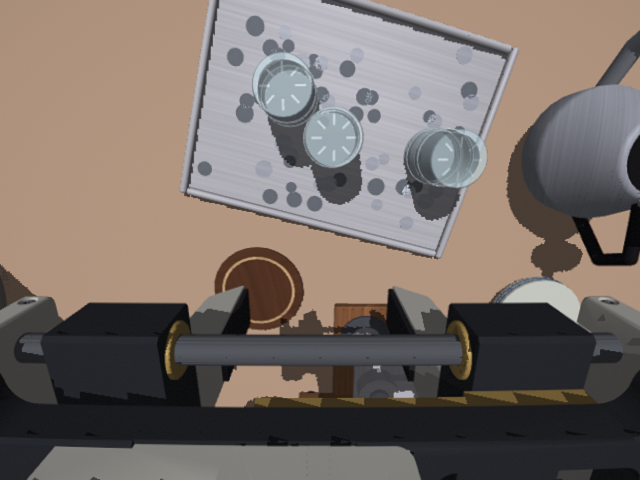

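```bash
python3 - <<'E'
from h import *
c=np.load('c4.npy',allow_pickle=True).item();S=bot.get_calibration('scene')
print('nadir',px(c,np.r_[c['eye'][:2],88]),px(S,[590.5,-31.3,147]))
im=cv2.imread('pics/w4.png');cv2.imwrite('pics/w4c.png',cv2.resize(im[40:200,240:500],(780,480),interpolation=cv2.INTER_CUBIC))
for p in[(283,87),(333,138),(457,158),(437,157)]: print(p,onz(c,*p,88)[:2].round(),onz(c,*p,4)[:2].round())
E
```

```text
nadir [318.08043082 142.52683667] [355.73693739 225.34194673]
(283, 87) [436. 306.] [426. 316.]
(333, 138) [485. 274.] [488. 275.]
(457, 158) [596. 278.] [629. 281.]
(437, 157) [578. 275.] [607. 278.]
```

View pics/w4c.png

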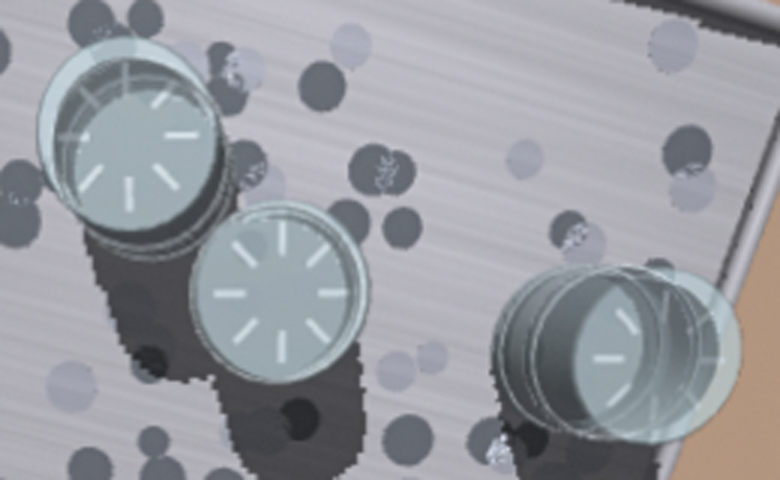

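jog_arm(targets=[{"xyz":[0,0,0],"spin":-1},{"xyz":[0,0,0],"spin":-1},{"xyz":[0,0,0],"spin":-1},{"xyz":[0,0,0],"spin":-1},{"xyz":[0,0,0],"spin":-1},{"xyz":[0,0,0],"spin":-1},{"xyz":[0,0,0],"spin":-1},{"xyz":[0,0,0],"spin":-1},{"xyz":[0,0,0],"spin":0},{"xyz":[0,0,0],"spin":0}])

```text
time: 16.9
tool_pos: [487.9, 189.0, 241.5]
tcp_rot: [3.142, 0.0, 2.558]
contact_force: [0.1, 0.2, 0.3]
grip_width: 69.8
finger_force: 0.0
```

```bash
python3 - <<'E'
from h import *
c=np.load('c4.npy',allow_pickle=True).item();T=bot.get_calibration('top')
t=bot.capture('top')
a=cv2.imread('pics/top0.png')[220:345,135:235];b=cv2.imread('pics/t4.png')[220:345,135:235]
cv2.imwrite('pics/x4.png',np.hstack([cv2.resize(q,(320,400),interpolation=cv2.INTER_CUBIC) for q in(a,b)]))
C=onz(c,282.7,84.3,88);B=onz(c,333.3,137.3,88);A=onz(c,458.3,158.3,88);print(A,B,C)
for q in(A,B,C): print(px(T,q))
o=bot.get_obs();print(o['tool_pos'],o['tcp_rot']);print(move(o,[C[0],C[1],o['tool_pos'][2]]))
E
```

```text
[597.19727336 278.03915777  88.        ] [484.97239886 274.32470487  88.        ] [435.07565954 308.07764601  88.        ]
[181.64490145 243.76771558]
[181.14544784 285.37944348]
[167.88211615 303.92298769]
[487.89518093 188.94994449 241.50362727] [-3.14154091e+00  1.09482574e-04  2.55826783e+00]
[ 1.371  0.879 -0.   ]
```

View pics/x4.png

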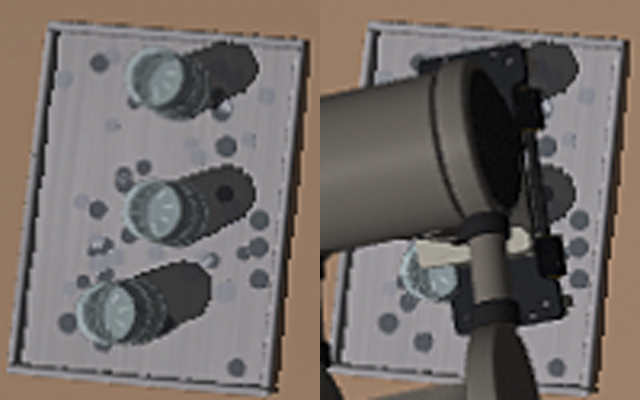

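The right half shows glass_c knocked towards glass_b: both measures now put it at (435,308). I'll take it first, closing across the line between the two.

jog_arm(targets=[{"xyz":[0.457,0.293,0],"spin":0},{"xyz":[0.457,0.293,0],"spin":0},{"xyz":[0.457,0.293,0],"spin":0},{"xyz":[0,0,0.4],"spin":0},{"xyz":[0,0,0.4],"spin":0},{"xyz":[0,0,0.4],"spin":0},{"xyz":[0,0,0.4],"spin":0},{"xyz":[0,0,0.4],"spin":0},{"xyz":[0,0,0.35],"spin":0},{"xyz":[0,0,0],"spin":0}])

```text
time: 18.2
tool_pos: [433.6, 307.3, 51.8]
tcp_rot: [-3.138, -0.002, 2.559]
contact_force: [-0.1, 0.9, 0.4]
grip_width: 69.8
finger_force: 0.0
```

jog_arm(targets=[{"xyz":[0,0,0],"spin":0},{"xyz":[0,0,0],"spin":0},{"xyz":[0,0,0],"spin":0},{"xyz":[0,0,0],"spin":0},{"xyz":[0,0,0],"spin":0},{"xyz":[0,0,0],"spin":0},{"xyz":[0,0,-0.1],"spin":0},{"xyz":[0,0,-0.4],"spin":0},{"xyz":[0,0,-0.5],"spin":0},{"xyz":[0,0,-0.5],"spin":0}], gripper=0)

```text
time: 19.45
tool_pos: [434.6, 307.8, 174.9]
tcp_rot: [-3.141, -0.0, 2.56]
contact_force: [0.5, 0.5, -0.5]
grip_width: 53.5
finger_force: 29.9
```

jog_arm(targets=[{"xyz":[0,0,-0.3],"spin":1},{"xyz":[0,0,-0.3],"spin":1},{"xyz":[0,0,0],"spin":1},{"xyz":[0,0,0],"spin":1},{"xyz":[0,0,0],"spin":1},{"xyz":[0,0,0],"spin":1},{"xyz":[0,0,0],"spin":1},{"xyz":[0,0,0],"spin":1},{"xyz":[0,0,0],"spin":0},{"xyz":[0,0,0],"spin":0}])

```text
time: 20.7
tool_pos: [434.7, 307.9, 221.5]
tcp_rot: [-3.141, 0.0, 1.762]
contact_force: [-0.5, 0.4, -1.0]
grip_width: 53.6
finger_force: 29.9
```

jog_arm(targets=[{"xyz":[-0.632,0.164,0],"spin":0},{"xyz":[-0.632,0.164,0],"spin":0},{"xyz":[-0.632,0.164,0],"spin":0},{"xyz":[-0.632,0.164,0],"spin":0},{"xyz":[-0.632,0.164,0],"spin":0},{"xyz":[-0.632,0.164,0],"spin":0},{"xyz":[-0.632,0.164,0],"spin":0},{"xyz":[-0.632,0.164,0],"spin":0},{"xyz":[-0.632,0.164,0],"spin":0},{"xyz":[-0.632,0.164,0],"spin":0}])

```text
time: 21.95
tool_pos: [659.2, -165.6, 221.5]
tcp_rot: [-3.142, -0.0, 1.761]
contact_force: [0.5, 0.1, -1.5]
grip_width: 53.6
finger_force: 29.9
```

jog_arm(targets=[{"xyz":[0,0,0.3],"spin":0},{"xyz":[0,0,0.3],"spin":0},{"xyz":[0,0,0.3],"spin":0},{"xyz":[0,0,0],"spin":0},{"xyz":[0,0,0],"spin":0},{"xyz":[0,0,0],"spin":0},{"xyz":[0,0,0],"spin":0},{"xyz":[0,0,0],"spin":0},{"xyz":[0,0,0],"spin":0},{"xyz":[0,0,0],"spin":0}])

```text
time: 23.2
tool_pos: [658.7, -164.0, 149.5]
tcp_rot: [-3.142, 0.0, 1.76]
contact_force: [0.1, -0.7, -0.7]
grip_width: 53.8
finger_force: 29.9
```

jog_arm(targets=[{"xyz":[0,0,0.3],"spin":0},{"xyz":[0,0,0.3],"spin":0},{"xyz":[0,0,0.2],"spin":0},{"xyz":[0,0,0.2],"spin":0},{"xyz":[0,0,0.106],"spin":0},{"xyz":[0,0,0],"spin":0},{"xyz":[0,0,0],"spin":0},{"xyz":[0,0,0],"spin":0},{"xyz":[0,0,0],"spin":0},{"xyz":[0,0,0],"spin":0}])

```text
time: 24.45
tool_pos: [659.2, -164.1, 61.6]
tcp_rot: [3.141, 0.001, 1.76]
contact_force: [-0.2, -0.3, 4.1]
grip_width: 53.8
finger_force: 30.1
```

jog_arm(targets=[{"xyz":[0,0,0],"spin":0},{"xyz":[0,0,0],"spin":0},{"xyz":[0,0,0],"spin":0},{"xyz":[0,0,0],"spin":0},{"xyz":[0,0,0],"spin":0},{"xyz":[0,0,-0.2],"spin":0},{"xyz":[0,0,-0.4],"spin":0},{"xyz":[0,0,-0.5],"spin":0},{"xyz":[0,0,-0.6],"spin":0},{"xyz":[0,0,-0.6],"spin":0}], gripper=76)

```text
time: 25.7
tool_pos: [658.6, -163.9, 248.0]
tcp_rot: [3.14, 0.001, 1.76]
contact_force: [0.3, -0.4, -0.5]
grip_width: 69.6
finger_force: 0.0
```

jog_arm(targets=[{"xyz":[0.6,-0.138,0],"spin":0},{"xyz":[0.6,-0.138,0],"spin":0},{"xyz":[0.6,-0.138,0],"spin":0},{"xyz":[0.6,-0.138,0],"spin":0},{"xyz":[0.6,-0.138,0],"spin":0},{"xyz":[0.6,-0.138,0],"spin":0},{"xyz":[0.6,-0.138,0],"spin":0},{"xyz":[0.6,-0.138,0],"spin":0},{"xyz":[0,0,0],"spin":0},{"xyz":[0,0,0],"spin":0}])

```text
time: 26.95
tool_pos: [500.2, 196.3, 245.9]
tcp_rot: [3.14, 0.001, 1.76]
contact_force: [0.6, -0.0, -0.1]
grip_width: 69.8
finger_force: 0.0
```

```bash
python3 - <<'E'
from h import *
c=bot.get_calibration('wrist');im=bot.capture('wrist');cv2.imwrite('pics/w5.png',im);np.save('c5.npy',c,allow_pickle=True)
o=bot.get_obs();print(o['time'],o['tool_pos'])
A=np.array([597,278,88]);B=np.array([485,274.3,88]);print('nadir',px(c,np.r_[c['eye'][:2],88]),px(c,A),px(c,B))
t=bot.capture('top');cv2.imwrite('pics/t5.png',t)
# rectangle compare
cr=im[60:300,200:560].copy()
for q in(A,B): cv2.circle(cr,tuple(int(v) for v in px(c,q)-[200,60]),2,(0,0,255),-1)
x=t[190:290,290:390]
cv2.imwrite('pics/x5.png',np.hstack([cv2.resize(cr,(480,320)),cv2.resize(x,(320,320))]))
print(move(o,[485,274.3,53]))
E
```

```text
27.0 [500.39623332 195.84016101 245.66162328]
nadir [317.45420547 142.36040186] [440.54573669 164.03694702] [317.78337624 143.54709341]
[ 1.001 -0.008  2.408]
```

View pics/x5.png

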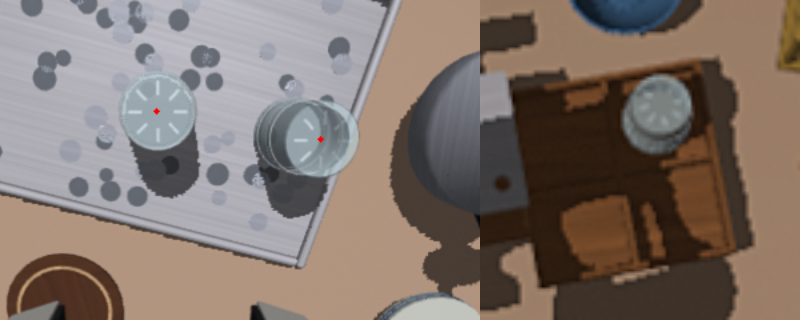

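Glass_c stands upright in its compartment (right crop). The marks for b and a sit on the glass feet, so I'll go for b.

jog_arm(targets=[{"xyz":[0.5,-0.004,0],"spin":0},{"xyz":[0.5,-0.004,0],"spin":0},{"xyz":[0,0,0.4],"spin":0},{"xyz":[0,0,0.4],"spin":0},{"xyz":[0,0,0.4],"spin":0},{"xyz":[0,0,0.4],"spin":0},{"xyz":[0,0,0.4],"spin":0},{"xyz":[0,0,0.41],"spin":0},{"xyz":[0,0,0],"spin":0},{"xyz":[0,0,0],"spin":0}])

```text
time: 28.3
tool_pos: [485.4, 274.7, 53.3]
tcp_rot: [3.14, -0.0, 1.759]
contact_force: [-0.4, -0.2, 0.1]
grip_width: 70.0
finger_force: 0.0
```

jog_arm(targets=[{"xyz":[0,0,0],"spin":0},{"xyz":[0,0,0],"spin":0},{"xyz":[0,0,0],"spin":0},{"xyz":[0,0,0],"spin":0},{"xyz":[0,0,0],"spin":0},{"xyz":[0,0,-0.1],"spin":0},{"xyz":[0,0,-0.5],"spin":0},{"xyz":[0,0,-0.5],"spin":0},{"xyz":[0,0,-0.5],"spin":0},{"xyz":[0,0,-0.5],"spin":0}], gripper=0)

```text
time: 29.55
tool_pos: [483.7, 275.0, 221.7]
tcp_rot: [-3.141, 0.0, 1.76]
contact_force: [1.2, -0.4, -1.3]
grip_width: 54.0
finger_force: 29.9
```

jog_arm(targets=[{"xyz":[-0.58,0.006,0],"spin":0},{"xyz":[-0.58,0.006,0],"spin":0},{"xyz":[-0.58,0.006,0],"spin":0},{"xyz":[-0.58,0.006,0],"spin":0},{"xyz":[-0.58,0.006,0],"spin":0},{"xyz":[-0.58,0.006,0],"spin":0},{"xyz":[-0.58,0.006,0],"spin":0},{"xyz":[-0.58,0.006,0],"spin":0},{"xyz":[-0.58,0.006,0],"spin":0},{"xyz":[-0.58,0.006,0],"spin":0}])

```text
time: 30.8
tool_pos: [575.9, -181.0, 220.3]
tcp_rot: [-3.141, -0.0, 1.76]
contact_force: [1.4, 0.2, -0.3]
grip_width: 53.8
finger_force: 29.9
```

jog_arm(targets=[{"xyz":[0,0,0.3],"spin":0},{"xyz":[0,0,0.3],"spin":0},{"xyz":[0,0,0.3],"spin":0},{"xyz":[0,0,0],"spin":0},{"xyz":[0,0,0],"spin":0},{"xyz":[0,0,0],"spin":0},{"xyz":[0,0,0],"spin":0},{"xyz":[0,0,0],"spin":0},{"xyz":[0,0,0],"spin":0},{"xyz":[0,0,0],"spin":0}])

```text
time: 32.05
tool_pos: [576.1, -179.8, 148.2]
tcp_rot: [-3.142, 0.0, 1.76]
contact_force: [0.4, 0.5, -1.2]
grip_width: 53.6
finger_force: 29.9
```

jog_arm(targets=[{"xyz":[0,0,0.3],"spin":0},{"xyz":[0,0,0.3],"spin":0},{"xyz":[0,0,0.2],"spin":0},{"xyz":[0,0,0.2],"spin":0},{"xyz":[0,0,0.09],"spin":0},{"xyz":[0,0,0],"spin":0},{"xyz":[0,0,0],"spin":0},{"xyz":[0,0,0],"spin":0},{"xyz":[0,0,0],"spin":0},{"xyz":[0,0,0],"spin":0}])

```text
time: 33.3
tool_pos: [576.1, -179.8, 61.1]
tcp_rot: [3.141, 0.0, 1.76]
contact_force: [-0.3, -0.1, -1.2]
grip_width: 53.4
finger_force: 29.9
```

jog_arm(targets=[{"xyz":[0,0,0],"spin":0},{"xyz":[0,0,0],"spin":0},{"xyz":[0,0,0],"spin":0},{"xyz":[0,0,0],"spin":0},{"xyz":[0,0,0],"spin":0},{"xyz":[0,0,-0.2],"spin":0},{"xyz":[0,0,-0.4],"spin":0},{"xyz":[0,0,-0.5],"spin":0},{"xyz":[0,0,-0.6],"spin":0},{"xyz":[0,0,-0.6],"spin":0}], gripper=70)

```text
time: 34.55
tool_pos: [575.9, -179.7, 247.9]
tcp_rot: [3.141, 0.001, 1.76]
contact_force: [1.1, -0.9, -0.0]
grip_width: 64.1
finger_force: 0.0
```

jog_arm(targets=[{"xyz":[0,0,0],"spin":-1},{"xyz":[0,0,0],"spin":-1},{"xyz":[0,0,0],"spin":-1},{"xyz":[0,0,0],"spin":-1},{"xyz":[0,0,0],"spin":-1},{"xyz":[0,0,0],"spin":-1},{"xyz":[0,0,0],"spin":-1},{"xyz":[0,0,0],"spin":-1},{"xyz":[0,0,0],"spin":-1},{"xyz":[0,0,0],"spin":-1}], gripper=78)

```text
time: 35.8
tool_pos: [576.1, -179.7, 246.4]
tcp_rot: [-3.141, 0.001, 2.763]
contact_force: [-0.1, 0.0, -0.4]
grip_width: 71.6
finger_force: 0.0
```

jog_arm(targets=[{"xyz":[0,0,0],"spin":-1},{"xyz":[0,0,0],"spin":-1},{"xyz":[0,0,0],"spin":-1},{"xyz":[0,0,0],"spin":-0.816},{"xyz":[0,0,0],"spin":0},{"xyz":[0,0,0],"spin":0},{"xyz":[0,0,0],"spin":0},{"xyz":[0,0,0],"spin":0},{"xyz":[0,0,0],"spin":0},{"xyz":[0,0,0],"spin":0}])

```text
time: 37.05
tool_pos: [576.1, -179.8, 245.0]
tcp_rot: [-3.142, -0.0, 3.141]
contact_force: [-0.8, -0.3, -0.2]
grip_width: 71.6
finger_force: 0.0
```

jog_arm(targets=[{"xyz":[-0.027,0.572,0],"spin":0},{"xyz":[-0.027,0.572,0],"spin":0},{"xyz":[-0.027,0.572,0],"spin":0},{"xyz":[-0.027,0.572,0],"spin":0},{"xyz":[-0.027,0.572,0],"spin":0},{"xyz":[-0.027,0.572,0],"spin":0},{"xyz":[-0.027,0.572,0],"spin":0},{"xyz":[-0.027,0.572,0],"spin":0},{"xyz":[-0.027,0.572,0],"spin":0},{"xyz":[-0.027,0.572,0],"spin":0}])

```text
time: 38.3
tool_pos: [597.7, 279.3, 245.0]
tcp_rot: [-3.141, 0.0, 3.141]
contact_force: [1.0, -0.3, 0.7]
grip_width: 71.8
finger_force: 0.0
```

jog_arm(targets=[{"xyz":[0,0,0.3],"spin":0},{"xyz":[0,0,0.3],"spin":0},{"xyz":[0,0,0.3],"spin":0},{"xyz":[0,0,0.3],"spin":0},{"xyz":[0,0,0.3],"spin":0},{"xyz":[0,0,0.3],"spin":0},{"xyz":[0,0,0.3],"spin":0},{"xyz":[0,0,0.3],"spin":0},{"xyz":[0,0,0],"spin":0},{"xyz":[0,0,0],"spin":0}])

```text
time: 39.55
tool_pos: [598.4, 278.0, 54.0]
tcp_rot: [3.141, 0.001, 3.141]
contact_force: [-0.5, 0.0, 0.2]
grip_width: 71.6
finger_force: 0.0
```

jog_arm(targets=[{"xyz":[0,0,0],"spin":0},{"xyz":[0,0,0],"spin":0},{"xyz":[0,0,0],"spin":0},{"xyz":[0,0,0],"spin":0},{"xyz":[0,0,0],"spin":0},{"xyz":[0,0,-0.1],"spin":0},{"xyz":[0,0,-0.5],"spin":0},{"xyz":[0,0,-0.5],"spin":0},{"xyz":[0,0,-0.5],"spin":0},{"xyz":[0,0,-0.5],"spin":0}], gripper=0)

```text
time: 40.8
tool_pos: [597.4, 277.8, 222.2]
tcp_rot: [-3.141, -0.001, 3.141]
contact_force: [0.5, 1.4, -1.8]
grip_width: 53.3
finger_force: 29.9
```

jog_arm(targets=[{"xyz":[0.058,-0.587,0],"spin":0},{"xyz":[0.058,-0.587,0],"spin":0},{"xyz":[0.058,-0.587,0],"spin":0},{"xyz":[0.058,-0.587,0],"spin":0},{"xyz":[0.058,-0.587,0],"spin":0},{"xyz":[0.058,-0.587,0],"spin":0},{"xyz":[0.058,-0.587,0],"spin":0},{"xyz":[0.058,-0.587,0],"spin":0},{"xyz":[0,0,0],"spin":0},{"xyz":[0,0,0],"spin":0}])

```text
time: 42.05
tool_pos: [560.4, -97.5, 220.9]
tcp_rot: [3.141, -0.0, 3.141]
contact_force: [-0.4, 0.1, -1.5]
grip_width: 53.8
finger_force: 29.9
```

jog_arm(targets=[{"xyz":[0,0,0],"spin":1},{"xyz":[0,0,0],"spin":1},{"xyz":[0,0,0],"spin":1},{"xyz":[0,0,0],"spin":1},{"xyz":[0,0,0],"spin":1},{"xyz":[0,0,0],"spin":1},{"xyz":[0,0,0],"spin":1},{"xyz":[0,0,0],"spin":1},{"xyz":[0,0,0],"spin":1},{"xyz":[0,0,0],"spin":1}])

```text
time: 43.3
tool_pos: [560.7, -96.0, 221.0]
tcp_rot: [3.142, -0.0, 2.14]
contact_force: [0.6, -0.2, -0.8]
grip_width: 53.6
finger_force: 29.9
```

jog_arm(targets=[{"xyz":[0,0,0],"spin":1},{"xyz":[0,0,0],"spin":1},{"xyz":[0,0,0],"spin":1},{"xyz":[0,0,0.3],"spin":0.816},{"xyz":[0,0,0.3],"spin":0},{"xyz":[0,0,0.3],"spin":0},{"xyz":[0,0,0],"spin":0},{"xyz":[0,0,0],"spin":0},{"xyz":[0,0,0],"spin":0},{"xyz":[0,0,0],"spin":0}])

```text
time: 44.55
tool_pos: [561.0, -97.9, 149.9]
tcp_rot: [3.14, 0.001, 1.76]
contact_force: [-0.2, -0.3, -1.7]
grip_width: 53.4
finger_force: 29.9
```

jog_arm(targets=[{"xyz":[0,0,0.3],"spin":0},{"xyz":[0,0,0.3],"spin":0},{"xyz":[0,0,0.2],"spin":0},{"xyz":[0,0,0.2],"spin":0},{"xyz":[0,0,0.105],"spin":0},{"xyz":[0,0,0],"spin":0},{"xyz":[0,0,0],"spin":0},{"xyz":[0,0,0],"spin":0},{"xyz":[0,0,0],"spin":0},{"xyz":[0,0,0],"spin":0}])

```text
time: 45.8
tool_pos: [560.6, -97.9, 60.7]
tcp_rot: [3.142, 0.0, 1.76]
contact_force: [-0.3, 0.5, -0.7]
grip_width: 53.7
finger_force: 29.9
```

jog_arm(targets=[{"xyz":[0,0,0],"spin":0},{"xyz":[0,0,0],"spin":0},{"xyz":[0,0,0],"spin":0},{"xyz":[0,0,0],"spin":0},{"xyz":[0,0,0],"spin":0},{"xyz":[0,0,-0.2],"spin":0},{"xyz":[0,0,-0.4],"spin":0},{"xyz":[0,0,-0.5],"spin":0},{"xyz":[0,0,-0.6],"spin":0},{"xyz":[0,0,-0.6],"spin":0}], gripper=74)

```text
time: 47.05
tool_pos: [560.4, -97.8, 247.5]
tcp_rot: [3.141, 0.001, 1.76]
contact_force: [-0.1, -0.7, -0.3]
grip_width: 67.8
finger_force: 0.0
```

jog_arm(targets=[{"xyz":[-0.649,-0.226,0],"spin":0},{"xyz":[-0.649,-0.226,0],"spin":0},{"xyz":[-0.649,-0.226,0],"spin":0},{"xyz":[-0.649,-0.226,0],"spin":0},{"xyz":[-0.649,-0.226,0],"spin":0},{"xyz":[0,0,0],"spin":-1},{"xyz":[0,0,0],"spin":-1},{"xyz":[0,0,0],"spin":-1},{"xyz":[0,0,0],"spin":-1},{"xyz":[0,0,0],"spin":-1}], gripper=100)

```text
time: 48.3
tool_pos: [520.5, -369.8, 246.0]
tcp_rot: [3.141, 0.001, 2.263]
contact_force: [-0.2, 0.1, 0.1]
grip_width: 91.6
finger_force: 0.0
```

jog_arm(targets=[{"xyz":[0,0,0],"spin":-1},{"xyz":[0,0,0],"spin":-1},{"xyz":[0,0,0],"spin":-1},{"xyz":[0,0,0],"spin":-1},{"xyz":[0,0,0],"spin":-1},{"xyz":[0,0,0],"spin":-1},{"xyz":[0,0,0],"spin":-1},{"xyz":[0,0,0],"spin":-1},{"xyz":[0,0,0],"spin":-0.816},{"xyz":[0,0,0],"spin":0}])

```text
time: 49.55
tool_pos: [520.5, -369.8, 245.8]
tcp_rot: [-3.141, 0.001, 3.141]
contact_force: [-0.5, -0.2, 0.4]
grip_width: 92.0
finger_force: 0.0
```

```bash
python3 - <<'E'
from h import *
bot.capture('wrist');c=bot.get_calibration('wrist');im=bot.capture('wrist');np.save('c6.npy',c,allow_pickle=True)
t=bot.capture('top');cv2.imwrite('pics/t6.png',t);cv2.imwrite('pics/w6.png',im)
o=bot.get_obs();print(o['time'],o['tool_pos'],o['tcp_rot'],o['joint_positions'][5])
print(red(im)[0],px(c,np.r_[c['eye'][:2],88]))
cv2.imwrite('pics/x6.png',np.hstack([cv2.resize(im,(480,360)),cv2.resize(t[190:290,290:390],(320,360))]))
E
```

```text
49.7 [ 520.56988573 -369.77371696  245.19190949] [-3.14119099e+00  4.33215810e-04  3.14001531e+00] -2.3067728380089334
[([271, 75, 76, 82, 4843], [308.9, 115.5])] [318.38775975 142.63638192]
```

View pics/x6.png

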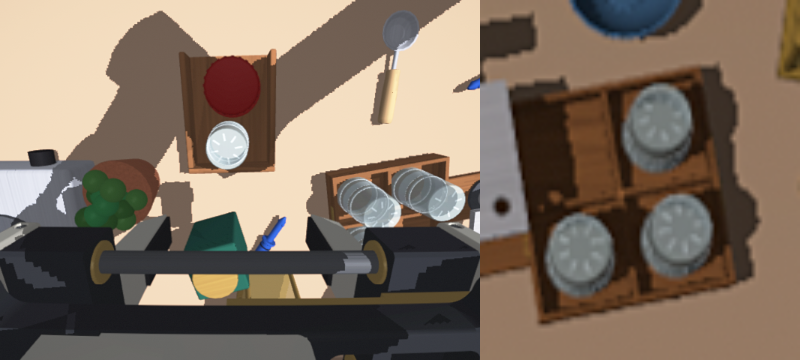

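All three tray glasses stand in the crate. The jar cap is at about (309,116) in full pixels, the foot of glass_d at (303,195) and the mint at (140,260).

```bash
python3 - <<'E'
from h import *
c=np.load('c6.npy',allow_pickle=True).item();T=bot.get_calibration('top')
print('jar',onz(c,309,115.5,120),'d',onz(c,303,194,90),'mint leaves',onz(c,140,270,130),'pot edge',onz(c,212,235,96),onz(c,200,220,96))
print('mint top',onz(T,483,262,120),'coaster wrist c4',onz(np.load('c4.npy',allow_pickle=True).item(),259,288,6),onz(np.load('c5.npy',allow_pickle=True).item(),200+64/1.333,60+311/1.333,6))
o=bot.get_obs();j=onz(c,309,115.5,120);print(move(o,[j[0],j[1],60]))
im=cv2.imread('pics/top0.png');h=cv2.cvtColor(im,cv2.COLOR_BGR2HSV)[285:330,235:282]
m=((h[...,2]<100)).astype('uint8');ys,xs=np.nonzero(m);print('coaster top px',xs.mean()+235,ys.mean()+285,m.sum(),onz(T,xs.mean()+235,ys.mean()+285,6))
E
```

```text
jar [ 420.48598737 -375.60773388  120.        ] d [ 485.81842384 -382.49744711   90.        ] mint leaves [ 544.60903184 -521.89645048  130.        ] pot edge [ 522.73560341 -467.51007269   96.        ] [ 508.4449662  -477.30809682   96.        ]
mint top [ 552.92195192 -523.06637985  120.        ] coaster wrist c4 [432.95169769  83.44045211   6.        ] [432.4338361   79.03336804   6.        ]
[ 1.252 -0.074  2.314]
coaster top px 258.2745974955277 306.0509838998211 1118 [433.73366874  76.07129238   6.        ]
```

jog_arm(targets=[{"xyz":[0.418,-0.025,0],"spin":0},{"xyz":[0.418,-0.025,0],"spin":0},{"xyz":[0.418,-0.025,0],"spin":0},{"xyz":[0,0,0.4],"spin":0},{"xyz":[0,0,0.4],"spin":0},{"xyz":[0,0,0.4],"spin":0},{"xyz":[0,0,0.4],"spin":0},{"xyz":[0,0,0.4],"spin":0},{"xyz":[0,0,0.28],"spin":0},{"xyz":[0,0,0],"spin":0}])

```text
time: 50.95
tool_pos: [419.5, -375.0, 60.9]
tcp_rot: [3.139, -0.002, 3.141]
contact_force: [-0.6, -0.1, -0.8]
grip_width: 91.7
finger_force: 0.0
```

jog_arm(targets=[{"xyz":[0,0,0],"spin":0},{"xyz":[0,0,0],"spin":0},{"xyz":[0,0,0],"spin":0},{"xyz":[0,0,0],"spin":0},{"xyz":[0,0,0],"spin":0},{"xyz":[0,0,-0.1],"spin":0},{"xyz":[0,0,-0.4],"spin":0},{"xyz":[0,0,-0.5],"spin":0},{"xyz":[0,0,-0.5],"spin":0},{"xyz":[0,0,0],"spin":0}], gripper=0)

```text
time: 52.2
tool_pos: [421.2, -376.8, 185.1]
tcp_rot: [-3.137, 0.004, 3.142]
contact_force: [0.2, 1.1, -4.0]
grip_width: 65.8
finger_force: 30.0
```

jog_arm(targets=[{"xyz":[-0.015,0.568,0],"spin":0},{"xyz":[-0.015,0.568,0],"spin":0},{"xyz":[-0.015,0.568,0],"spin":0},{"xyz":[-0.015,0.568,0],"spin":0},{"xyz":[-0.015,0.568,0],"spin":0},{"xyz":[-0.015,0.568,0],"spin":0},{"xyz":[-0.015,0.568,0],"spin":0},{"xyz":[-0.015,0.568,0],"spin":0},{"xyz":[-0.015,0.568,0],"spin":0},{"xyz":[-0.015,0.568,0],"spin":0}])

```text
time: 53.45
tool_pos: [431.0, 80.1, 180.6]
tcp_rot: [-3.141, -0.003, 3.141]
contact_force: [0.8, 0.1, -3.5]
grip_width: 65.1
finger_force: 30.0
```

jog_arm(targets=[{"xyz":[0,0,0.3],"spin":0},{"xyz":[0,0,0.3],"spin":0},{"xyz":[0,0,0.3],"spin":0},{"xyz":[0,0,0.3],"spin":0},{"xyz":[0,0,0.2],"spin":0},{"xyz":[0,0,0.1],"spin":0},{"xyz":[0,0,0],"spin":0},{"xyz":[0,0,0],"spin":0},{"xyz":[0,0,0],"spin":0},{"xyz":[0,0,0],"spin":0}])

```text
time: 54.7
tool_pos: [432.3, 78.6, 62.1]
tcp_rot: [-3.142, -0.0, 3.141]
contact_force: [0.6, -0.3, -3.6]
grip_width: 65.2
finger_force: 30.0
```

jog_arm(targets=[{"xyz":[0,0,0.012],"spin":0},{"xyz":[0,0,0.012],"spin":0},{"xyz":[0,0,0],"spin":0},{"xyz":[0,0,0],"spin":0},{"xyz":[0,0,0],"spin":0},{"xyz":[0,0,0],"spin":0},{"xyz":[0,0,0],"spin":0},{"xyz":[0,0,0],"spin":0},{"xyz":[0,0,0],"spin":0},{"xyz":[0,0,0],"spin":0}])

```text
time: 55.95
tool_pos: [432.6, 78.6, 61.4]
tcp_rot: [-3.141, 0.001, 3.141]
contact_force: [-3.8, -1.2, 11.1]
grip_width: 65.3
finger_force: 30.0
```

jog_arm(targets=[{"xyz":[0,0,0],"spin":0},{"xyz":[0,0,0],"spin":0},{"xyz":[0,0,0],"spin":0},{"xyz":[0,0,0],"spin":0},{"xyz":[0,0,0],"spin":0},{"xyz":[0,0,-0.2],"spin":0},{"xyz":[0,0,-0.4],"spin":0},{"xyz":[0,0,-0.5],"spin":0},{"xyz":[0,0,-0.6],"spin":0},{"xyz":[0,0,-0.6],"spin":0}], gripper=100)

```text
time: 57.2
tool_pos: [432.0, 78.6, 245.8]
tcp_rot: [-3.141, -0.0, 3.141]
contact_force: [0.4, -0.5, 0.3]
grip_width: 92.1
finger_force: 0.0
```

jog_arm(targets=[{"xyz":[-0.067,-0.576,0],"spin":0},{"xyz":[-0.067,-0.576,0],"spin":0},{"xyz":[-0.067,-0.576,0],"spin":0},{"xyz":[-0.067,-0.576,0],"spin":0},{"xyz":[-0.067,-0.576,0],"spin":0},{"xyz":[-0.067,-0.576,0],"spin":0},{"xyz":[-0.067,-0.576,0],"spin":0},{"xyz":[-0.067,-0.576,0],"spin":0},{"xyz":[-0.067,-0.576,0],"spin":0},{"xyz":[-0.067,-0.576,0],"spin":0}])

```text
time: 58.45
tool_pos: [485.8, -383.7, 244.1]
tcp_rot: [3.141, -0.0, 3.141]
contact_force: [0.0, 0.3, -0.1]
grip_width: 91.9
finger_force: 0.0
```

jog_arm(targets=[{"xyz":[0,0,0],"spin":1},{"xyz":[0,0,0],"spin":1},{"xyz":[0,0,0],"spin":1},{"xyz":[0,0,0],"spin":0},{"xyz":[0,0,0],"spin":0},{"xyz":[0,0,0],"spin":0},{"xyz":[0,0,0],"spin":0},{"xyz":[0,0,0],"spin":0},{"xyz":[0,0,0],"spin":0},{"xyz":[0,0,0],"spin":0}])

```text
time: 59.7
tool_pos: [485.9, -382.2, 244.4]
tcp_rot: [-3.142, 0.0, 2.841]
contact_force: [0.3, -0.1, -0.9]
grip_width: 91.4
finger_force: 0.0
```

```bash
python3 - <<'E'
from h import *
o=bot.get_obs();print(o['time'],o['tool_pos'],o['tcp_rot'])
c=bot.get_calibration('wrist');im=bot.capture('wrist');t=bot.capture('top');s=bot.capture('scene')
print('predicted d foot',px(c,[485.8,-382.5,90]))
T=bot.get_calibration('top');r=red(t)[0];print(r,px(T,[432.5,78.5,100]));cv2.imwrite('pics/t7.png',t)
m=im[180:420,160:480].copy();cv2.circle(m,tuple(int(v) for v in px(c,[485.8,-382.5,90])-[160,180]),2,(0,0,255),-1)
cv2.imwrite('pics/x7.png',np.hstack([cv2.resize(m,(400,300)),cv2.resize(s[180:270,300:420],(400,300))]))
E
```

```text
59.7 [ 485.85059314 -382.21169103  244.351973  ] [-3.14152815e+00  8.95417859e-05  2.84146476e+00]
predicted d foot [316.84751262 231.61124639]
[([258, 217, 7, 8, 40], [261.2, 220.4]), ([241, 295, 22, 25, 397], [251.9, 306.8])] [252.89945553 306.16954244]
```

View pics/x7.png

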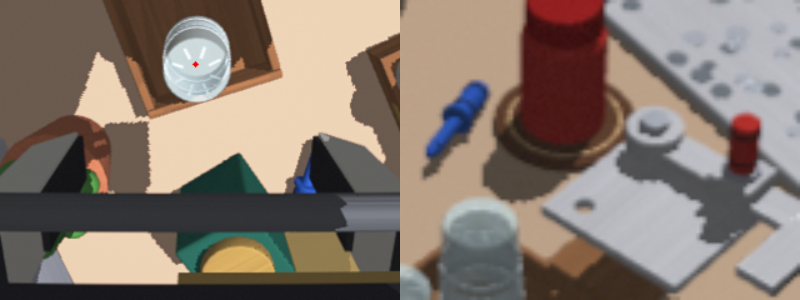

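The jar stands centred on the coaster, the pin is in the open hole, and glass_d is where predicted.

jog_arm(targets=[{"xyz":[0,0,0.4],"spin":0},{"xyz":[0,0,0.4],"spin":0},{"xyz":[0,0,0.4],"spin":0},{"xyz":[0,0,0.3],"spin":0},{"xyz":[0,0,0.3],"spin":0},{"xyz":[0,0,0.3],"spin":0},{"xyz":[0,0,0.267],"spin":0},{"xyz":[0,0,0],"spin":0},{"xyz":[0,0,0],"spin":0},{"xyz":[0,0,0],"spin":0}])

```text
time: 61.1
tool_pos: [486.4, -382.8, 56.3]
tcp_rot: [-3.14, 0.002, 2.841]
contact_force: [0.8, 0.9, -0.3]
grip_width: 91.6
finger_force: 0.0
```

jog_arm(targets=[{"xyz":[0,0,0],"spin":0},{"xyz":[0,0,0],"spin":0},{"xyz":[0,0,0],"spin":0},{"xyz":[0,0,0],"spin":0},{"xyz":[0,0,0],"spin":0},{"xyz":[0,0,-0.1],"spin":0},{"xyz":[0,0,-0.5],"spin":0},{"xyz":[0,0,-0.5],"spin":0},{"xyz":[0,0,-0.5],"spin":0},{"xyz":[0,0,-0.5],"spin":0}], gripper=0)

```text
time: 62.35
tool_pos: [485.7, -382.0, 224.7]
tcp_rot: [-3.142, 0.0, 2.841]
contact_force: [-0.5, 0.1, -1.0]
grip_width: 53.6
finger_force: 29.9
```

jog_arm(targets=[{"xyz":[0,0,0],"spin":1},{"xyz":[0,0,0],"spin":1},{"xyz":[0,0,0],"spin":1},{"xyz":[0,0,0],"spin":1},{"xyz":[0,0,0],"spin":1},{"xyz":[0,0,0],"spin":1},{"xyz":[0,0,0],"spin":1},{"xyz":[0,0,0],"spin":1},{"xyz":[0,0,0],"spin":1},{"xyz":[0,0,0],"spin":1}])

```text
time: 63.6
tool_pos: [485.7, -382.0, 223.3]
tcp_rot: [-3.141, -0.0, 1.838]
contact_force: [-0.4, -0.7, -1.2]
grip_width: 53.7
finger_force: 29.9
```

jog_arm(targets=[{"xyz":[0,0,0],"spin":0.8},{"xyz":[0,0,0],"spin":0},{"xyz":[0.474,0.376,0],"spin":0},{"xyz":[0.474,0.376,0],"spin":0},{"xyz":[0.474,0.376,0],"spin":0},{"xyz":[0.474,0.376,0],"spin":0},{"xyz":[0.474,0.376,0],"spin":0},{"xyz":[0.474,0.376,0],"spin":0},{"xyz":[0.474,0.376,0],"spin":0},{"xyz":[0,0,0],"spin":0}])

```text
time: 64.85
tool_pos: [643.2, -78.1, 222.8]
tcp_rot: [3.141, -0.001, 1.768]
contact_force: [-0.5, -0.1, -0.7]
grip_width: 53.4
finger_force: 29.9
```

jog_arm(targets=[{"xyz":[0,0,0.3],"spin":0},{"xyz":[0,0,0.3],"spin":0},{"xyz":[0,0,0.3],"spin":0},{"xyz":[0,0,0],"spin":0},{"xyz":[0,0,0],"spin":0},{"xyz":[0,0,0],"spin":0},{"xyz":[0,0,0],"spin":0},{"xyz":[0,0,0],"spin":0},{"xyz":[0,0,0],"spin":0},{"xyz":[0,0,0],"spin":0}])

```text
time: 66.1
tool_pos: [642.3, -81.7, 151.0]
tcp_rot: [-3.142, 0.0, 1.761]
contact_force: [-0.5, 0.2, -1.2]
grip_width: 53.5
finger_force: 29.9
```

jog_arm(targets=[{"xyz":[0,0,0.3],"spin":0},{"xyz":[0,0,0.3],"spin":0},{"xyz":[0,0,0.2],"spin":0},{"xyz":[0,0,0.2],"spin":0},{"xyz":[0,0,0.12],"spin":0},{"xyz":[0,0,0],"spin":0},{"xyz":[0,0,0],"spin":0},{"xyz":[0,0,0],"spin":0},{"xyz":[0,0,0],"spin":0},{"xyz":[0,0,0],"spin":0}])

```text
time: 67.35
tool_pos: [642.4, -81.7, 61.5]
tcp_rot: [3.141, 0.0, 1.761]
contact_force: [-0.7, -0.3, -1.3]
grip_width: 53.8
finger_force: 29.9
```

jog_arm(targets=[{"xyz":[0,0,0],"spin":0},{"xyz":[0,0,0],"spin":0},{"xyz":[0,0,0],"spin":0},{"xyz":[0,0,0],"spin":0},{"xyz":[0,0,0],"spin":0},{"xyz":[0,0,-0.2],"spin":0},{"xyz":[0,0,-0.4],"spin":0},{"xyz":[0,0,-0.5],"spin":0},{"xyz":[0,0,-0.6],"spin":0},{"xyz":[0,0,-0.6],"spin":0}], gripper=70)

```text
time: 68.6
tool_pos: [642.2, -81.6, 248.3]
tcp_rot: [3.14, 0.001, 1.761]
contact_force: [0.0, 0.9, -0.2]
grip_width: 64.3
finger_force: 0.0
```

```bash
python3 - <<'E'
from h import *
bot.capture('wrist');c=bot.get_calibration('wrist');im=bot.capture('wrist');t=bot.capture('top');s=bot.capture('scene')
o=bot.get_obs();print(o['time'],o['tool_pos'],o['tcp_rot'])
r=red(im)[0];print(r,[onz(c,*q[1],165) for q in r]);np.save('c8.npy',c,allow_pickle=True)
print(px(c,np.r_[c['eye'][:2],165]))
cv2.imwrite('pics/x8.png',np.hstack([cv2.resize(im,(400,300)),cv2.resize(s[180:330,260:460],(400,300))]))
E
```

```text
68.8 [642.62228338 -81.73509962 247.41596063] [3.13852155e+00 1.50859685e-03 1.76141515e+00]
[([46, 0, 60, 19, 837], [76.2, 7.4]), ([97, 0, 38, 33, 249], [120.5, 17.2]), ([158, 0, 15, 16, 60], [165.2, 4.8]), ([350, 40, 29, 32, 720], [364.0, 55.9])] [array([462.9381964 ,  50.09039347, 165.        ]), array([491.51308188,  49.22931602, 165.        ]), array([519.32589664,  61.18405677, 165.        ]), array([649.32597811,  55.82871353, 165.        ])]
[313.72707206 140.48508449]
```

View pics/x8.png

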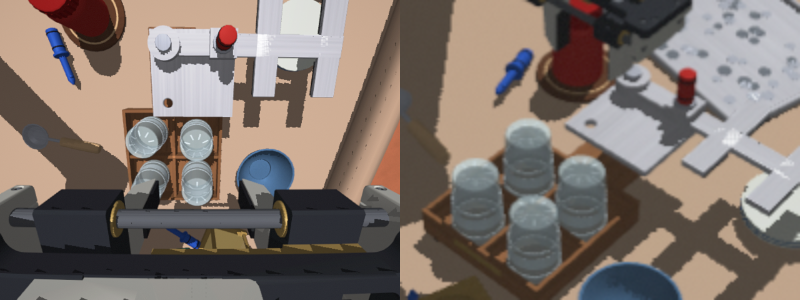

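All four glasses stand in compartments and the pin is in the open hole at (649,56). Next: draw the pin and close the bar.

jog_arm(targets=[{"xyz":[0.556,0.136,0],"spin":0},{"xyz":[0.556,0.136,0],"spin":0},{"xyz":[0.556,0.136,0],"spin":0},{"xyz":[0,0,0.3],"spin":0},{"xyz":[0,0,0.3],"spin":0},{"xyz":[0,0,0.3],"spin":0},{"xyz":[0,0,0.3],"spin":0},{"xyz":[0,0,0.22],"spin":0},{"xyz":[0,0,0],"spin":0},{"xyz":[0,0,0],"spin":0}], gripper=55)

```text
time: 70.05
tool_pos: [649.5, 55.5, 132.5]
tcp_rot: [3.141, 0.0, 1.761]
contact_force: [0.6, 0.5, 0.3]
grip_width: 50.6
finger_force: 0.0
```

jog_arm(targets=[{"xyz":[0,0,0],"spin":0},{"xyz":[0,0,0],"spin":0},{"xyz":[0,0,0],"spin":0},{"xyz":[0,0,0],"spin":0},{"xyz":[0,0,0],"spin":0},{"xyz":[0,0,0],"spin":0},{"xyz":[0,0,0],"spin":0},{"xyz":[0,0,0],"spin":0},{"xyz":[0,0,0],"spin":0},{"xyz":[0,0,0],"spin":0}], gripper=0)

```text
time: 71.3
tool_pos: [649.8, 55.6, 132.2]
tcp_rot: [3.14, 0.0, 1.761]
contact_force: [5.6, 1.0, 1.4]
grip_width: 19.6
finger_force: 30.0
```

jog_arm(targets=[{"xyz":[0,0,-0.05],"spin":0},{"xyz":[0,0,-0.05],"spin":0},{"xyz":[0,0,-0.05],"spin":0},{"xyz":[0,0,-0.05],"spin":0},{"xyz":[0,0,-0.05],"spin":0},{"xyz":[0,0,-0.05],"spin":0},{"xyz":[0,0,-0.045],"spin":0},{"xyz":[0,0,0],"spin":0},{"xyz":[0,0,0],"spin":0},{"xyz":[0,0,0],"spin":0}])

```text
time: 72.55
tool_pos: [649.4, 55.5, 159.0]
tcp_rot: [3.141, 0.0, 1.761]
contact_force: [5.8, 0.2, -0.8]
grip_width: 19.4
finger_force: 30.0
```

jog_arm(targets=[{"xyz":[-0.163,-0.014,0],"spin":0},{"xyz":[-0.158,-0.042,0],"spin":0},{"xyz":[-0.148,-0.069,0],"spin":0},{"xyz":[-0.134,-0.094,0],"spin":0},{"xyz":[-0.115,-0.115,0],"spin":0},{"xyz":[0,0,0],"spin":0},{"xyz":[0,0,0],"spin":0},{"xyz":[0,0,0],"spin":0},{"xyz":[0,0,0],"spin":0},{"xyz":[0,0,0],"spin":0}])

```text
time: 73.8
tool_pos: [633.8, -5.7, 159.3]
tcp_rot: [3.141, 0.0, 1.762]
contact_force: [2.7, -2.9, -0.5]
grip_width: 19.3
finger_force: 30.0
```

jog_arm(targets=[{"xyz":[-0.094,-0.134,0],"spin":0},{"xyz":[-0.069,-0.148,0],"spin":0},{"xyz":[-0.042,-0.158,0],"spin":0},{"xyz":[-0.014,-0.163,0],"spin":0},{"xyz":[0,0,0],"spin":0},{"xyz":[0,0,0],"spin":0},{"xyz":[0,0,0],"spin":0},{"xyz":[0,0,0],"spin":0},{"xyz":[0,0,0],"spin":0},{"xyz":[0,0,0],"spin":0}])

```text
time: 75.05
tool_pos: [589.5, -32.2, 159.2]
tcp_rot: [-3.141, -0.0, 1.761]
contact_force: [-0.2, -1.3, -0.5]
grip_width: 19.4
finger_force: 30.0
```

jog_arm(targets=[{"xyz":[0,0,0.05],"spin":0},{"xyz":[0,0,0.05],"spin":0},{"xyz":[0,0,0.05],"spin":0},{"xyz":[0,0,0.05],"spin":0},{"xyz":[0,0,0.05],"spin":0},{"xyz":[0,0,0.05],"spin":0},{"xyz":[0,0,0.04],"spin":0},{"xyz":[0,0,0.02],"spin":0},{"xyz":[0,0,0],"spin":0},{"xyz":[0,0,0],"spin":0}])

```text
time: 76.3
tool_pos: [590.3, -32.3, 132.0]
tcp_rot: [3.139, 0.001, 1.762]
contact_force: [1.0, -1.5, 8.9]
grip_width: 19.5
finger_force: 30.0
```

jog_arm(targets=[{"xyz":[0,0,0.015],"spin":0},{"xyz":[0,0,0.015],"spin":0},{"xyz":[0,0,0],"spin":0},{"xyz":[0,0,0],"spin":0},{"xyz":[0,0,0],"spin":0},{"xyz":[0,0,0],"spin":0},{"xyz":[0,0,0],"spin":0},{"xyz":[0,0,0],"spin":0},{"xyz":[0,0,0],"spin":0},{"xyz":[0,0,0],"spin":0}])

```text
time: 77.55
tool_pos: [591.3, -32.2, 131.9]
tcp_rot: [3.136, 0.002, 1.762]
contact_force: [-0.9, 1.5, 21.3]
grip_width: 19.0
finger_force: 30.0
```

jog_arm(targets=[{"xyz":[0,0,0],"spin":0},{"xyz":[0,0,0],"spin":0},{"xyz":[0,0,0],"spin":0},{"xyz":[0,0,0],"spin":0},{"xyz":[0,0,0],"spin":0},{"xyz":[0,0,-0.3],"spin":0},{"xyz":[0,0,-0.3],"spin":0},{"xyz":[0,0,-0.4],"spin":0},{"xyz":[0,0,-0.4],"spin":0},{"xyz":[0,0,0],"spin":0}], gripper=55)

```text
time: 78.8
tool_pos: [590.9, -32.5, 242.9]
tcp_rot: [3.136, 0.002, 1.761]
contact_force: [0.6, -0.7, -0.1]
grip_width: 49.9
finger_force: 0.0
```

jog_arm(targets=[{"xyz":[-0.5,-0.2,0],"spin":0},{"xyz":[-0.5,-0.2,0],"spin":0},{"xyz":[-0.3,-0.2,0],"spin":0},{"xyz":[0,0,0],"spin":0},{"xyz":[0,0,0],"spin":0},{"xyz":[0,0,0],"spin":0},{"xyz":[0,0,0],"spin":0},{"xyz":[0,0,0],"spin":0},{"xyz":[0,0,0],"spin":0},{"xyz":[0,0,0],"spin":0}])

```text
time: 80.05
tool_pos: [562.3, -143.4, 240.2]
tcp_rot: [3.142, 0.0, 1.761]
contact_force: [0.1, -0.2, 0.7]
grip_width: 50.2
finger_force: 0.0
```

```bash
python3 - <<'E'
from h import *
bot.capture('wrist');c=bot.get_calibration('wrist');im=bot.capture('wrist');s=bot.capture('scene');S=bot.get_calibration('scene')
o=bot.get_obs();print(o['time'],o['tool_pos'],o['contact_force'])
r=red(im)[0];print(r,[onz(c,*q[1],165) for q in r]);print(red(s)[0],'start was 216-222,225-231')
cv2.imwrite('pics/x9.png',np.hstack([cv2.resize(im,(400,300)),cv2.resize(s[180:330,260:460],(400,300))]))
E
```

```text
80.2 [ 562.20823623 -143.53133498  240.18142162] [1.20516133 0.40105817 0.19757163]
[([380, 88, 31, 31, 745], [394.9, 102.9]), ([375, 96, 5, 14, 29], [376.4, 102.6])] [array([590.04638201, -31.51120387, 165.        ]), array([578.47255757, -33.61684951, 165.        ])]
[([351, 175, 10, 14, 94], [355.3, 181.4]), ([337, 188, 25, 35, 568], [349.8, 207.5]), ([352, 225, 8, 6, 36], [355.4, 227.3])] start was 216-222,225-231
```

View pics/x9.png

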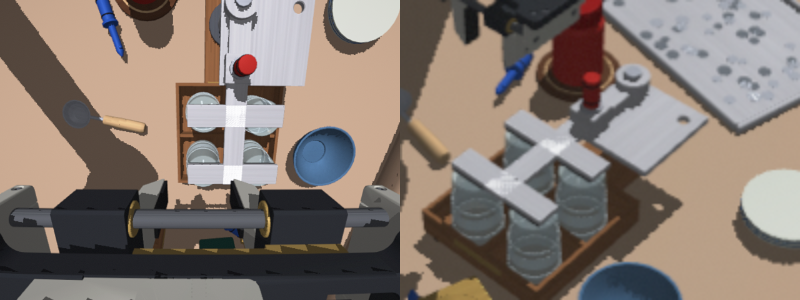

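The bar is shut over all four upright glasses. The pin is home at (590,-31.5), and its lower mask row (225–231) matches the start. The jar is on the coaster.

```bash
python3 -c "
from plant import bot
print(bot.close_job())"
```

```text
the job is handed in; nothing more can be done
None
```

The job is handed in at about 80 s: all four glasses stand mouth down in their compartments, the jar stands on the coaster, and the bar is shut with the pin fully home; the hand-in returned no verdict.

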